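# Show the drilled bracket to the inspection camera over a clean plate

### The job

Get a clean picture of the drilled corner bracket: with the blue scraper block, not with the fingers, wipe the four loose metal chips off the white plate into the gutter along its side, and stand the scraper back upright on the bare bench. Then pick up the bracket and hold it in the air in front of the inspection camera, foot flange at the bottom and not rolled, with the middle of the drilled face 16 cm in front of the lens on its line of sight and that face square to it. Finish holding it there, still; do not touch the camera or disturb the U-bolts, the awl and the oil bottle.

Things in the scene. Friction and masses are not known exactly. Their poses are not given: they have to be found in the camera images.
- plate: fixed white steel plate, 140 (x) by 170 (y) mm, top 30 mm above the bench. Against its whole -y edge, with no lip, a sheet-metal gutter: inside y -85 to -147, x -68 to 68 mm, floor 3 mm above the bench, 2 mm walls 20 mm high at its outer side and ends. Origin: centre of the plate's underside, at bench level; z up
- camera: fixed black inspection camera on a stand beyond the plate; base 100 by 110 mm. Origin at bench level; z up; the lens looks along -x and 25 degrees (0.436 rad) down. Lens front centre (round, 40 mm diameter) at x -40, y 0, z 250 mm. The top of the camera is about 295 mm above the bench
- view (a point): the camera's viewing point in the air, 160 mm in front of the lens on its line of sight, 182 mm above the bench. x points to the lens (25 degrees up), y is level, z points up, leaning 25 degrees away from the camera. A bracket shown properly has its axes parallel to these, its drilled face's middle here
- bracket: loose zinc-plated corner bracket, 190 g, standing on its foot flange: 60 (x) by 40 (y) by 60 mm high, flanges 4 mm thick. Origin on the underside, z up: foot from x -40 to +20; upright flange at the +x end, its outer drilled face at x +20 looking to +x. Two triangular side cheeks (44 mm legs, outer faces at y +-20) join the flanges; grip across the 40 mm width at about x 9, z 36 mm
- bracket_face (a point): middle of the bracket's drilled face (one 14 mm and two 9 mm dark holes in a column), at x 20, y 0, z 32 mm of the bracket; axes as the bracket's
- scraper: loose scraper block, about 160 g, standing on its foot on the bench: black rubber foot 100 (x) by 32 (y) by 14 mm high under a blue body 100 by 26 mm, 70 mm high in all. Origin: centre of the underside, z up; grip across the 26 mm thickness (y) at 50 mm height
- chip1: loose copper-coloured punched slug, disc 16 mm in diameter, 8 mm high, 13 g, lying on the plate. Origin: centre of its underside
- chip2: loose dark steel bar end, 16 by 12 mm, 8 mm high, 13 g, lying on the plate. Origin: centre of its underside
- chip3: loose copper-coloured punched slug, disc 16 mm in diameter, 8 mm high, 13 g, lying on the plate. Origin: centre of its underside
- chip4: loose dark steel bar end, 16 by 12 mm, 8 mm high, 13 g, lying on the plate. Origin: centre of its underside
- ubolt1: loose galvanized U-bolt lying flat, 70 by 58 mm, 8 mm rod, bystander. Origin at bench level amid the U
- ubolt2: second U-bolt, the same, bystander
- awl: loose awl with walnut handle, 150 mm long, 24 mm thick, lying along its x, bystander. Origin on the underside, near the front end of the handle
- oil: loose green oil bottle with red cap, 50 mm diameter, 110 mm high, standing, bystander. Origin: centre of the underside
Things that resemble listed ones, but are neither listed nor needed, are in the scene too. Leave any red or yellow look-alike of the bracket alone. There is more than one size of the scraper; the one meant has the size given above.

How it is judged:
By the outcome, as a careful person would: the job done as asked, in the order asked, and still so for the second after the job is handed in, while the arm keeps its last pose, push and grip.
It also fails if it takes over 72 s, if anything falls off the work surface, if the arm or the gripper's body presses on something with over 40 N, if the wrist force passes 120 N, or if a joint passes its speed limit or range.

### The arm

A 6-joint arm with a two-finger parallel gripper is mounted at the origin on the work surface. World frame = base frame: x ahead of the robot, y to its left, z up, the work surface at z = 0. Lengths are in m, angles in rad, forces in N, time in s.
With the tool pointing down it reaches from about 0.25 to 0.725 m from the base axis. Payload 4 kg.
Tool frame: the origin (TCP) lies on the centre line of the jaws, within the pads' length; the fingertips stand ahead of it and the grasp point (between the pads) lies 11 mm behind it (bot.tip_extent is the z of the fingertips in the tool frame, in m); z points along the fingers, y is the direction in which the jaws open and shut (so a half turn about z gives the same grasp; the last joint's range is limited). The gripper opens to 85 mm and grips with 20 to 120 N. Pads are 22 mm wide; open, the fingers measure 114 mm over their backs; the gripper's body (76 mm by 85 mm) begins 54 mm behind the grasp point. The pads swing forward as they close: fully open they stand 13 mm farther back than shut.
Start: joints at [-1.122, 0.241, 0.005, 1.335, 0, 1.571], TCP at [0.217, -0.45, 0.218] pointing down, gripper open.
Joint ranges: [-2.72, 2.72], [-1.05, 1.87], [-1.09, 1.28], [-1.99, 2.15], [-1.42, 1.44], [-3.14, 3.14]. Speed limits (rad/s): [2.79, 2.79, 3.14, 3.14, 3.14, 3.14].

### API

Orientations are given as a unit quaternion [x, y, z, w].
In Python, from workcell import bot gives the robot as it stands.
- The arm moves only by the shell command python3 -m jog 'ROWS'. ROWS is JSON, a list that holds one entry, the list of rows, each a list of 7 numbers: the shift along the world's x, y, z in m, then the turn, a rotation vector about the world's x, y, z in degrees, then the closure in counts, from 0 (fully open) to 255 (shut). In form: [[[tx, ty, tz, ax, ay, az, fingers], ...]]. A call has 1 to 10 rows; each row is the pose to reach, as a shift and turn from the pose commanded when the call began; what a row does not reach only later rows make up. A row lasts 1/12 s, in which the tool goes at most 41.7 mm and 7.16 degrees, less where a joint would pass 70% of its speed; a pose out of reach is approached as far as the arm can. A call with a gripper value outside its range is refused whole. The fingers move at their own pace and stop on an object; the grip force is fixed at half the most. Time passes only in rows, so rows that repeat a pose let the fingers close. It gives the time, the measured TCP pose, the force and the opening at its end, in the units of the state.
- bot.get_obs(): the state, without advancing time (a new reading comes with each control period).
- bot.camera(name): name is "scene" or "side" or "wrist"; returns the picture (420x560x3 uint8, blue, green, red); there is no depth.
- bot.camera_model(name): a dict with "K" (3x3 intrinsics, pixels), "k1" (the pictures are not rectified: a ray, as slopes to the right and down, at radius r is drawn at 1 + k1 r^2 times it, then the intrinsics apply), "T" (4x4, takes a point from camera to world coordinates). Camera axes: x right, y down, z forward; pixel columns grow to the right and rows downward; lengths in m; the calibration is good to about 2 mm. A picture is of the moment at which its call begins: read the wrist's pose just before it. camera_model takes no time and is no camera call; for the wrist camera it gives the pose at the moment of the call.
- bot.job_done(): hands the job in, once; it reports no verdict.
The state is a dict: "clock": time; "joint_pos": joint angles; "joint_vel": joint speeds; "tau": joint torques, N m; "eef_pos": TCP position; "tool_rot": TCP orientation; "ft_force": force on the tool from outside, world axes, zero at the start; "ft_torque": the same for the moment, N m; "grip_width": finger opening in m.
Only numpy, scipy, OpenCV 4.12 (cv2) and the standard library are available. Lean on these libraries where they do the work, as an engineer would, in place of code of your own. Each camera call takes 0.05 s, during which the arm holds its last target. There are 200 camera calls.

## Working session

There is one attempt and no reset: what is moved stays moved. The work goes in short steps, Python scripts to look and compute and a shell command to move; the robot and the scene stay as the last step left them, time stands still between calls to the robot, and variables do not carry over. Pictures are saved under pics/ and viewed, about 8 in all and at most 12, crops included, and the job is handed in when it is done.

```bash
ls; mkdir -p pics; python3 - <<'E'
from workcell import bot
import cv2,numpy as np
o=bot.get_obs();print(o['clock'],o['eef_pos'],o['tool_rot'],o['grip_width'],bot.tip_extent)
for n in("scene","side"):
    im=bot.camera(n);cv2.imwrite(f"pics/{n}0.png",im)
    m=bot.camera_model(n);print(n,np.round(m["K"],1).tolist(),m["k1"],np.round(m["T"],3).tolist())
a=cv2.imread("pics/scene0.png");b=cv2.imread("pics/side0.png")
cv2.imwrite("pics/v1.png",cv2.resize(a,(800,600),interpolation=cv2.INTER_CUBIC));cv2.imwrite("pics/v2.png",cv2.resize(b,(800,600),interpolation=cv2.INTER_CUBIC))
E
```

```text
pics
0.0 [ 0.21666522 -0.44988405  0.21710781] [ 9.74923275e-01  2.22538759e-01 -2.30674610e-04 -1.02720695e-03] 0.08554417261503958 0.008
scene [[384.7, 0.0, 277.9], [0.0, 384.7, 213.8], [0.0, 0.0, 1.0]] 0.013568838841684692 [[0.31, 0.579, -0.754, 1.284], [0.95, -0.172, 0.259, -0.266], [0.02, -0.797, -0.604, 0.731], [0.0, 0.0, 0.0, 1.0]]
side [[544.6, 0.0, 268.2], [0.0, 544.6, 203.6], [0.0, 0.0, 1.0]] -0.12126125593932109 [[-0.685, -0.425, 0.592, -0.442], [-0.728, 0.396, -0.559, 0.914], [0.003, -0.814, -0.581, 1.108], [0.0, 0.0, 0.0, 1.0]]
```

View pics/v1.png

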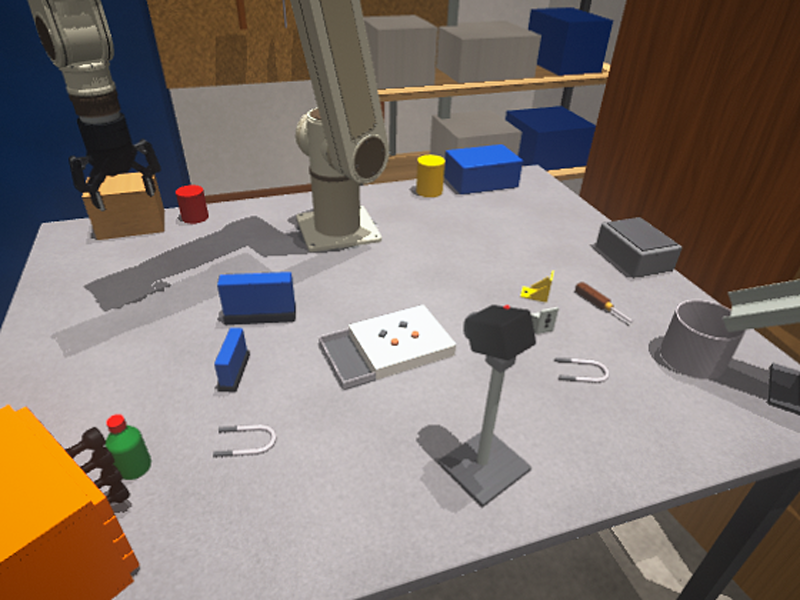

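View pics/v2.png

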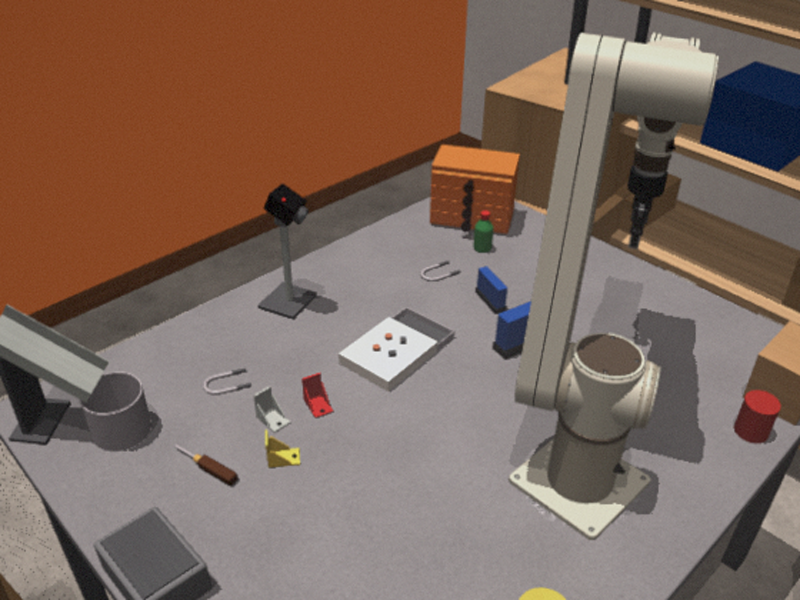

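Scene view (800x600): blue blocks at (256,297) and (231,358), plate (400,340) with gutter (347,357), camera head (500,330), zinc bracket (545,320). In the side view the grey/zinc bracket is at (270,410), with the red (317,395) and yellow (282,450) look-alikes beside it. I'll measure these and enlarge crops.

```bash
cat > h.py <<'E'
import numpy as np,cv2
from workcell import bot
def ray(m,uv):
    uv=np.atleast_2d(np.asarray(uv,float));K=m["K"];K=np.asarray(K)
    d=np.c_[(uv[:,0]-K[0,2])/K[0,0],(uv[:,1]-K[1,2])/K[1,1]];s=d.copy()
    for _ in range(20): s=d/(1+m["k1"]*(s**2).sum(1,keepdims=True))
    T=np.asarray(m["T"]);return T[:3,3],np.c_[s,np.ones(len(s))]@T[:3,:3].T
def plane(m,uv,z):
    o,r=ray(m,uv);return o+r*((z-o[2])/r[:,2])[:,None]
def proj(m,P):
    P=np.atleast_2d(P);T=np.asarray(m["T"]);K=np.asarray(m["K"])
    c=(P-T[:3,3])@T[:3,:3];s=c[:,:2]/c[:,2:];s=s*(1+m["k1"]*(s**2).sum(1,keepdims=True))
    return s*[K[0,0],K[1,1]]+[K[0,2],K[1,2]]
def tri(ma,ua,mb,ub):
    o,r=ray(ma,ua);p,q=ray(mb,ub);r=r[0]/np.linalg.norm(r[0]);q=q[0]/np.linalg.norm(q[0])
    t=np.linalg.lstsq(np.c_[r,-q],p-o,rcond=None)[0];a=o+t[0]*r;b=p+t[1]*q
    return (a+b)/2,np.linalg.norm(a-b)
E
python3 - <<'E'
from h import *
ms,md=bot.camera_model("scene"),bot.camera_model("side")
a=cv2.imread("pics/scene0.png");b=cv2.imread("pics/side0.png")
for n,im,m in(("scene",a,ms),("side",b,md)):
    hsv=cv2.cvtColor(im,cv2.COLOR_BGR2HSV)
    for c,lo,hi,z in(("white",(0,0,205),(180,30,255),.03),("copper",(3,120,120),(14,255,255),.036),("green",(50,100,40),(80,255,255),.03),("blue",(105,140,60),(130,255,255),.07)):
        k=cv2.inRange(hsv,lo,hi);N,_,st,ce=cv2.connectedComponentsWithStats(k)
        for i in range(1,N):
            if st[i,4]>(6 if c=="copper" else 60) and 100<ce[i][1]<340 and st[i,4]<9000:
                P=plane(m,ce[i],z)[0]; print(n,c,np.round(ce[i],1),st[i],np.round(P,3)[:2])
c1=cv2.resize(a[180:290,140:330],(800,463),interpolation=cv2.INTER_CUBIC)[:, :]
c2=cv2.resize(b[250:340,120:270],(400,240),interpolation=cv2.INTER_CUBIC)
c3=cv2.resize(b[170:260,320:400],(267,300),interpolation=cv2.INTER_CUBIC)
v=np.zeros((600,800,3),np.uint8);v[:360]=cv2.resize(c1,(800,360*463//463)) ;v[360:,:400]=c2;v[360:,420:660]=cv2.resize(c3,(240,240))
cv2.imwrite("pics/v3.png",v)
E
```

```text
scene white [257.8 157. ] [252 144  16  24 185] [0.052 0.072]
scene white [280.7 234.9] [ 243  213   77   45 1903] [0.504 0.012]
scene white [414.4 258.7] [400 251  26  16 110] [0.698 0.32 ]
scene white [179.6 306.8] [163 297  30  21 157] [ 0.677 -0.287]
scene copper [415.7 204.8] [405 198  21  14  70] [0.494 0.46 ]
scene copper [290.2 233.6] [288 232   5   4  16] [0.513 0.037]
scene copper [275.9 238.6] [274 237   5   4  17] [ 0.522 -0.008]
scene copper [ 57.5 329. ] [ 52 323  12  13  13] [ 0.665 -0.538]
scene green [ 89.8 316.5] [ 74 298  31  37 757] [ 0.646 -0.478]
scene blue [ 23. 109.] [   0    0   61  229 7100] [-0.553 -0.792]
scene blue [368.6 104. ] [ 312   74  105   62 3276] [-0.22  0.68]
scene blue [179.1 204.7] [ 152  191   54   29 1389] [ 0.334 -0.244]
scene blue [160.7 242.4] [151 230  21  26 291] [ 0.488 -0.308]
side white [271.  243.8] [ 238  222   67   45 1398] [0.494 0.017]
side copper [333.2 111.5] [302 101  62  22 950] [ 0.967 -0.815]
side copper [329.8 122.8] [302 118  57  10 183] [ 0.904 -0.721]
side copper [303.3 129.4] [302 129   4   2   7] [ 0.94  -0.592]
side
[... 504 characters left out ...]
19]
side copper [349.  144.5] [347 144   5   2  10] [ 0.726 -0.634]
side copper [302.8 147.8] [301 146   7   6  12] [ 0.834 -0.478]
side copper [339.9 147.8] [336 147   8   4  12] [ 0.733 -0.587]
side copper [311.  148.4] [309 148   5   2   8] [ 0.808 -0.499]
side copper [318.6 149.4] [317 149   5   2   8] [ 0.782 -0.515]
side copper [348.2 153.4] [346 153   5   2   9] [ 0.682 -0.577]
side copper [271.3 234.9] [270 234   4   3   9] [ 0.52  -0.009]
side copper [540. 276.] [536 274   9   6   9] [-0.165 -0.451]
side green [338.2 158.5] [333 154  12   9  81] [ 0.69  -0.527]
side blue [344.4 194.8] [336 187  18  16 114] [ 0.477 -0.307]
side blue [360.4 219.1] [350 212  21  14 163] [ 0.354 -0.24 ]
```

View pics/v3.png

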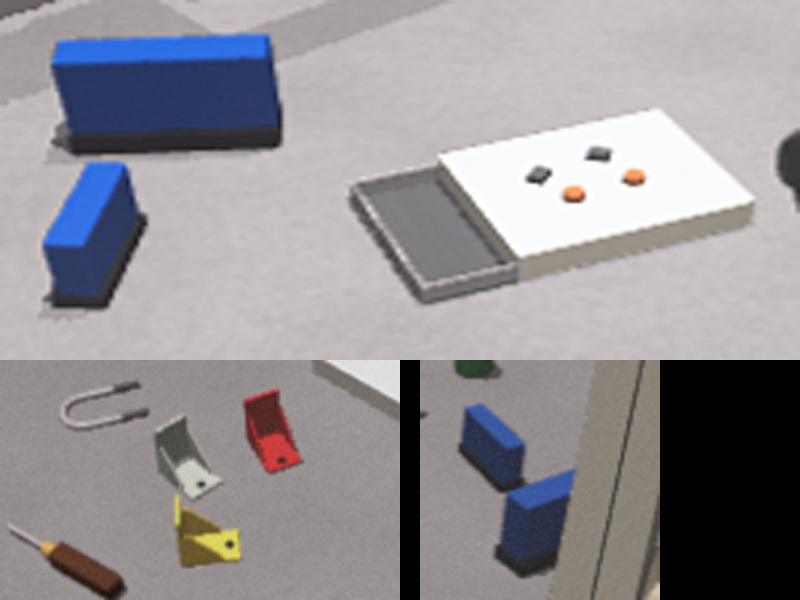

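```bash
python3 - <<'E'
from h import *
ms,md=bot.camera_model("scene"),bot.camera_model("side")
C1=lambda p:np.array(p)/[800/190,360/110]+[140,180]
C2=lambda p:(np.array(p)-[0,360])/2.6667+[120,250]
def show(n,P):
    print(n,np.round(P[:,:2],3).tolist(),'sides',np.round(np.linalg.norm(P-np.roll(P,-1,0),axis=1)*1e3).tolist(),'ctr',np.round(P.mean(0)[:2],4),'dir',np.round(np.degrees(np.arctan2(*(P[1]-P[0])[1::-1])),1))
show('plate',plane(ms,C1([(440,153),(657,110),(750,203),(516,260)]),.03))
show('A.07',plane(ms,C1([(57,40),(270,34),(273,55),(54,67)]),.07))
show('Afoot',plane(ms,C1([(70,152),(280,146)]),.0))
show('B.07',plane(ms,C1([(85,163),(127,163),(80,247),(43,245)]),.07))
show('B.06',plane(ms,C1([(85,163),(127,163),(80,247),(43,245)]),.05))
show('Bfoot',plane(ms,C1([(52,302),(105,304),(147,222)]),.0))
show('dark',plane(ms,C1([(540,172),(600,151)]),.038))
show('foot',plane(md,C2([(196,497),(221,484)]),.004))
show('top',plane(md,C2([(155,432),(186,417)]),.06))
# camera: base corners in scene 800x600
show('cambase',plane(ms,np.array([(440,465),(498,432),(530,468),(484,502)])*.7,.01))
show('cambase side',plane(md,np.array([(258,304),(280,285),(316,294),(294,317)])*.7,.01))
show('oil',plane(ms,np.array([(130,470)])*.7,.0))
show('ub1',plane(ms,np.array([(215,430),(215,455),(277,438)])*.7,.0))
show('ub2',plane(ms,np.array([(556,361),(560,378),(608,372)])*.7,.0))
show('awl',plane(ms,np.array([(578,288),(630,322)])*.7,.01))
print(tri(ms,np.array((505,309))*.7,md,np.array((283,199))*.7))
E
```

```text
plate [[0.44, -0.076], [0.423, 0.088], [0.563, 0.102], [0.584, -0.064]] sides [165.0, 140.0, 167.0, 145.0] ctr [0.5023 0.0124] dir 95.7
A.07 [[0.247, -0.31], [0.28, -0.162], [0.315, -0.166], [0.291, -0.315]] sides [151.0, 35.0, 151.0, 44.0] ctr [ 0.2835 -0.2382] dir 77.5
Afoot [[0.327, -0.318], [0.361, -0.175]] sides [147.0, 147.0] ctr [ 0.3437 -0.2466] dir 76.7
B.07 [[0.436, -0.305], [0.443, -0.28], [0.536, -0.316], [0.528, -0.336]] sides [26.0, 100.0, 22.0, 97.0] ctr [ 0.4858 -0.3092] dir 73.3
B.06 [[0.41, -0.306], [0.418, -0.28], [0.514, -0.317], [0.505, -0.338]] sides [27.0, 103.0, 23.0, 100.0] ctr [ 0.4616 -0.3105] dir 73.3
Bfoot [[0.517, -0.342], [0.528, -0.311], [0.438, -0.277]] sides [33.0, 97.0, 102.0] ctr [ 0.4944 -0.3101] dir 69.1
dark [[0.493, -0.021], [0.478, 0.026]] sides [50.0, 50.0] ctr [0.4854 0.0027] dir 108.2
foot [[0.481, 0.328], [0.479, 0.297]] sides [31.0, 31.0] ctr [0.4801 0.3123] dir -95.0
top [[0.539, 0.332], [0.536, 0.294]] sides [38.0, 38.0] ctr [0.5378 0.3133] dir -95.2
cambase [[0.798, -0.02], [0.765, 0.097], [0.845, 0.113], [0.878, 0.018]] sides [122.0, 81.0, 101.0, 89.0] ctr [0.8213 0.0518] dir 105.6
cambase side [[0.84, 0.112], [0.867, 0.026], [0.777, -0.015], [0.741, 0.081]] sides [90.0, 99.0, 102.0, 104.0] ctr [0.8062 0.0512] dir -72.5Traceback (most recent call last):
  File "<stdin>", line 19, in <module>
  File "<stdin>", line 6, in show
IndexError: index 1 is out of bounds for axis 0 with size 1
```

Size check: block A at crop (165,95) measures about 150 mm long. Block B at crop (90,235) measures 100x26x70 mm with a 100x33 mm foot, so **B is the scraper meant** (centre ≈ (0.485,-0.309), long axis about -21°). For the brackets, red and yellow are decoys; the grey one at side crop (188,460) is the target. Next I move above B for a closer wrist view.

```bash
python3 -m jog '[[[0.25,0.12,0.08,0,0,-46,0],[0.25,0.12,0.08,0,0,-46,0],[0.25,0.12,0.08,0,0,-46,0],[0.25,0.12,0.08,0,0,-46,0],[0.25,0.12,0.08,0,0,-46,0],[0.25,0.12,0.08,0,0,-46,0],[0.25,0.12,0.08,0,0,-46,0],[0.25,0.12,0.08,0,0,-46,0],[0.25,0.12,0.08,0,0,-46,0],[0.25,0.12,0.08,0,0,-46,0]]]'
python3 - <<'E'
from h import *
import pickle
o=bot.get_obs();print(o['clock'],o['eef_pos'],o['tool_rot'],o['joint_pos'])
m=bot.camera_model("wrist");im=bot.camera("wrist");im2=bot.camera("side");im3=bot.camera("scene")
pickle.dump(m,open("w1.pkl","wb"));cv2.imwrite("pics/w1.png",im);cv2.imwrite("pics/side1.png",im2);cv2.imwrite("pics/scene1.png",im3)
print(np.round(m["T"],3).tolist(),m["K"][0],m["k1"])
v=np.zeros((600,800,3),np.uint8);v[:,:]=cv2.resize(im,(800,600),interpolation=cv2.INTER_CUBIC)
cv2.imwrite("pics/v4.png",v)
E
```

```text
clock: 0.93
eef_pos: [0.4676, -0.3297, 0.2972]
tool_rot: [0.985, -0.175, -0.001, -0.0]
ft_force: [0.1, 0.0, -0.9]
grip_width: 0.0855
0.9333 [ 0.46764243 -0.32974923  0.29723658] [ 9.84604710e-01 -1.74794529e-01 -6.58429854e-04 -6.11168462e-05] [-6.13913294e-01  3.76953231e-01  3.97578877e-01  1.59266627e+00
 -4.48092406e-04  2.87907388e+00]
[[-0.343, -0.906, -0.247, 0.53], [-0.939, 0.331, 0.091, -0.352], [-0.0, 0.263, -0.965, 0.453], [0.0, 0.0, 0.0, 1.0]] [340.92535278   0.         279.71891822] 0.001306833015442401
```

View pics/v4.png

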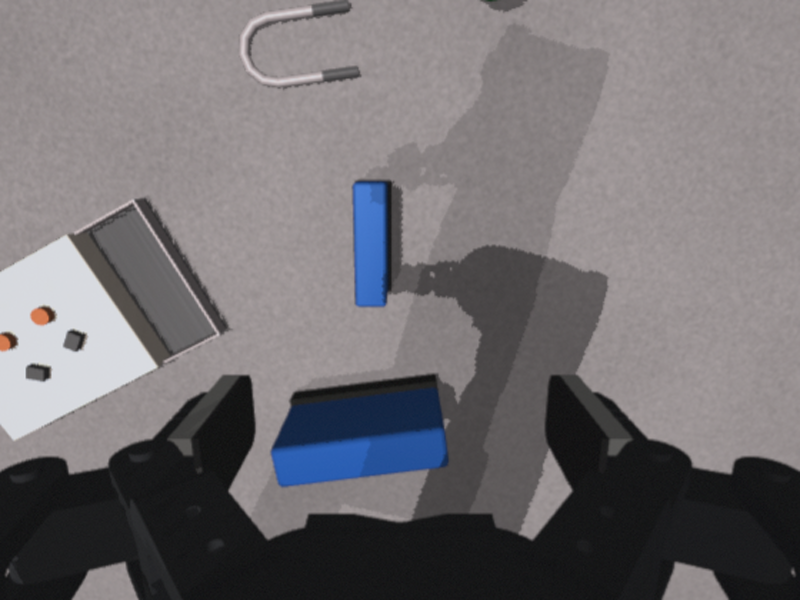

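Wrist view: scraper B top spans (354,183)-(386,305), the 150 mm decoy is at (360,430), gutter corners are at (135,200) and (225,330). Joint 6 is close to its limit, so I'll use the half-turn grasp instead. First I refine the numbers.

```bash
python3 - <<'E'
from h import *
import pickle
m=pickle.load(open("w1.pkl","rb"));im=cv2.imread("pics/w1.png")
hsv=cv2.cvtColor(im,cv2.COLOR_BGR2HSV)
k=cv2.inRange(hsv,(100,120,120),(130,255,255));k[:, :200]=0;k[230:]=0
c=max(cv2.findContours(k,0,2)[0],key=cv2.contourArea);r=cv2.minAreaRect(c);P=plane(m,cv2.boxPoints(r),.07)
print('scr',np.round(P,4).tolist(),P.mean(0),np.linalg.norm(P-np.roll(P,-1,0),axis=1),[np.degrees(np.arctan2(*(P[i+1]-P[i])[1::-1])) for i in(0,1)])
S=lambda p:np.array(p)*.7
g=plane(m,S([(136,200),(226,330)]),.02);print('gut outer wall',g[:,:2],np.linalg.norm(g[0]-g[1]),np.degrees(np.arctan2(*(g[1]-g[0])[1::-1])))
e=plane(m,S([(70,236),(158,366)]),.03);print('plate -y edge',e[:,:2],np.linalg.norm(e[0]-e[1]),np.degrees(np.arctan2(*(e[1]-e[0])[1::-1])))
print('chips',plane(m,S([(42,316),(3,342),(74,338),(38,371)]),.038)[:,:2])
u=plane(m,S([(349,5),(358,72),(243,45)]),.008);print('ub',u[:,:2])
E
```

```text
scr [[0.5318, -0.3151, 0.07], [0.5235, -0.3376, 0.07], [0.4333, -0.3038, 0.07], [0.4421, -0.2797, 0.07]] [ 0.48265456 -0.30904058  0.07      ] [0.02402893 0.0964074  0.02566943 0.09643536] [np.float64(-110.07799991263626), np.float64(159.4443815799931)]
gut outer wall [[ 0.5834197  -0.1272495 ]
 [ 0.44815654 -0.14938615]] 0.1370625844293774 -170.7055853786184
plate -y edge [[ 0.57452703 -0.06401587]
 [ 0.43970269 -0.07914335]] 0.1356703475260048 -173.5981074378641
chips [[ 0.5196798  -0.0096947 ]
 [ 0.51032871  0.03624063]
 [ 0.4916869  -0.02587993]
 [ 0.47482857  0.02147237]]
ub [[ 0.66380544 -0.35761982]
 [ 0.61477435 -0.34627436]
 [ 0.66656692 -0.26431986]]
```

```bash
python3 -m jog '[[[0.017,0.021,-0.12,0,0,70,0],[0.017,0.021,-0.12,0,0,70,0],[0.017,0.021,-0.12,0,0,70,0],[0.017,0.021,-0.12,0,0,70,0],[0.017,0.021,-0.12,0,0,70,0],[0.017,0.021,-0.12,0,0,70,0],[0.017,0.021,-0.12,0,0,70,0],[0.017,0.021,-0.12,0,0,70,0],[0.017,0.021,-0.12,0,0,70,0],[0.017,0.021,-0.12,0,0,70,0]]]'
python3 -m jog '[[[0,0,0,0,0,70,0],[0,0,0,0,0,70,0],[0,0,0,0,0,70,0],[0,0,0,0,0,70,0],[0,0,0,0,0,70,0],[0,0,0,0,0,70,0],[0,0,0,0,0,70,0],[0,0,0,0,0,70,0],[0,0,0,0,0,70,0],[0,0,0,0,0,70,0]]]'
python3 -m jog '[[[0,0,0,0,0,39.5,0],[0,0,0,0,0,39.5,0],[0,0,0,0,0,39.5,0],[0,0,0,0,0,39.5,0],[0,0,0,0,0,39.5,0],[0,0,0,0,0,39.5,0],[0,0,-0.04,0,0,39.5,0]]]'
python3 - <<'E'
from h import *
o=bot.get_obs();print(o['clock'],o['eef_pos'],o['tool_rot'],o['joint_pos'])
m=bot.camera_model("wrist");im=bot.camera("wrist");cv2.imwrite("pics/w2.png",im)
hsv=cv2.cvtColor(im,cv2.COLOR_BGR2HSV)
k=cv2.inRange(hsv,(100,120,60),(130,255,255))
for c in cv2.findContours(k,0,2)[0]:
    if cv2.contourArea(c)>300:
        P=plane(m,cv2.boxPoints(cv2.minAreaRect(c)),.07);print(cv2.minAreaRect(c),np.round(P[:,:2],4).tolist(),P.mean(0))
E
```

```text
clock: 1.92
eef_pos: [0.4823, -0.3104, 0.1778]
tool_rot: [0.907, 0.422, -0.0, -0.0]
ft_force: [0.2, 1.0, 0.9]
grip_width: 0.0859
clock: 2.75
eef_pos: [0.4823, -0.3104, 0.1778]
tool_rot: [0.501, 0.866, -0.0, -0.0]
ft_force: [0.4, 0.0, 0.1]
grip_width: 0.0852
clock: 3.33
eef_pos: [0.4875, -0.3138, 0.1455]
tool_rot: [0.181, 0.984, -0.003, 0.007]
ft_force: [1.7, -1.4, 0.9]
grip_width: 0.0858
3.3333 [ 0.48747516 -0.31378323  0.1455179 ] [ 0.18051422  0.98353997 -0.00311256  0.00735214] [-5.71838486e-01  4.23382651e-01  7.31558965e-02  1.20460250e+00
 -1.62110946e-04 -2.08809608e-01]
((282.5, 199.0), (138.0, 37.0), 90.0) [[0.4296, -0.3031], [0.4382, -0.2803], [0.5315, -0.3138], [0.5219, -0.3394]] [ 0.48031233 -0.30913284  0.07      ]
```

```bash
python3 -m jog '[[[0,0,-0.04,0,0,0,0],[0,0,-0.08,0,0,0,0],[0,0,-0.098,0,0,0,0],[0,0,-0.098,0,0,0,0],[0,0,-0.098,0,0,0,0]]]'
python3 -m jog '[[[0,0,0,0,0,0,255],[0,0,0,0,0,0,255],[0,0,0,0,0,0,255],[0,0,0,0,0,0,255],[0,0,0,0,0,0,255],[0,0,0,0,0,0,255],[0,0,0,0,0,0,255],[0,0,0,0,0,0,255],[0,0,0,0,0,0,255]]]'
```

```text
clock: 3.8
eef_pos: [0.4821, -0.3096, 0.0395]
tool_rot: [0.181, 0.983, 0.001, -0.002]
ft_force: [0.4, 1.4, 0.3]
grip_width: 0.0858
clock: 4.55
eef_pos: [0.4848, -0.3102, 0.0415]
tool_rot: [0.18, 0.984, -0.001, 0.001]
ft_force: [-0.7, -0.9, 5.4]
grip_width: 0.0247
```

```bash
python3 -m jog '[[[0,0,0.04,0,0,0,255],[0,0,0.08,0,0,0,255],[0,0.01,0.1,0,0,0,255],[0.005,0.3805,0.1,0,0,27,255],[0.005,0.3805,0.1,0,0,27,255],[0.005,0.3805,0.1,0,0,27,255],[0.005,0.3805,0.1,0,0,27,255],[0.005,0.3805,0.1,0,0,27,255],[0.005,0.3805,0.1,0,0,27,255],[0.005,0.3805,0.1,0,0,27,255]]]'
python3 -m jog '[[[0,0.11,0,0,0,0,255],[0,0.11,0,0,0,0,255],[0,0.11,0,0,0,0,255],[0,0.11,0,0,0,0,255],[0,0.11,0,0,0,0,255]]]'
```

```text
clock: 5.38
eef_pos: [0.4869, -0.0058, 0.1397]
tool_rot: [-0.054, 0.999, 0.0, -0.0]
ft_force: [0.6, -0.7, -2.2]
grip_width: 0.0245
clock: 5.8
eef_pos: [0.4871, 0.1036, 0.1395]
tool_rot: [-0.056, 0.998, -0.0, -0.001]
ft_force: [-0.7, -0.1, -2.1]
grip_width: 0.0247
```

```bash
python3 -m jog '[[[0,-0.032,0,0,0,0,255],[0,-0.032,-0.03,0,0,0,255],[0,-0.032,-0.05,0,0,0,255],[0,-0.032,-0.05,0,0,0,255],[0,-0.032,-0.05,0,0,0,255]]]'
python3 - <<'E'
from h import *
for n in("wrist","scene","side"): cv2.imwrite(f"pics/{n}3.png",bot.camera(n))
a=cv2.imread("pics/wrist3.png");b=cv2.imread("pics/scene3.png");c=cv2.imread("pics/side3.png")
v=np.zeros((600,800,3),np.uint8);v[:300,:400]=cv2.resize(a,(400,300))
v[:300,400:]=cv2.resize(b[180:285,210:350],(400,300),interpolation=cv2.INTER_CUBIC)
v[300:,:400]=cv2.resize(c[205:295,220:340],(400,300),interpolation=cv2.INTER_CUBIC)
v[300:,400:]=cv2.resize(b[190:370,270:440],(400,300),interpolation=cv2.INTER_CUBIC)
cv2.imwrite("pics/v5.png",v)
E
```

```text
clock: 6.22
eef_pos: [0.4863, 0.0687, 0.089]
tool_rot: [-0.053, 0.999, -0.0, -0.002]
ft_force: [0.6, 0.2, -1.6]
grip_width: 0.0243
```

View pics/v5.png

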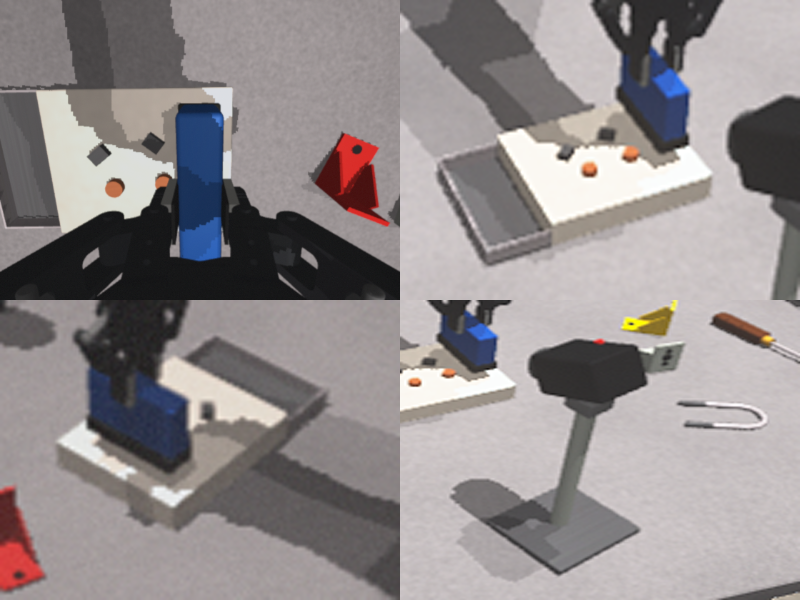

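Scraper is aligned with the plate's x edge, its front face clear of all four chips and the foot still over the plate. Lowering until light contact.

```bash
python3 -m jog '[[[0,0.001,-0.016,0,0,0,255],[0,0.001,-0.018,0,0,0,255],[0,0.001,-0.018,0,0,0,255]]]'
python3 -m jog '[[[0,0,-0.001,0,0,0,255],[0,0,-0.001,0,0,0,255]]]'
python3 -m jog '[[[0,0,-0.001,0,0,0,255],[0,0,-0.001,0,0,0,255]]]'
```

```text
clock: 6.62
eef_pos: [0.4876, 0.0711, 0.0722]
tool_rot: [-0.054, 0.999, -0.0, -0.0]
ft_force: [0.8, -0.2, -1.6]
grip_width: 0.0246
clock: 6.78
eef_pos: [0.4884, 0.0713, 0.0718]
tool_rot: [-0.054, 0.999, 0.0, 0.001]
ft_force: [-0.1, 0.0, -0.7]
grip_width: 0.0246
clock: 6.95
eef_pos: [0.4886, 0.0712, 0.0714]
tool_rot: [-0.054, 0.999, 0.0, 0.001]
ft_force: [-0.9, 0.3, 4.9]
grip_width: 0.0245
```

```bash
python3 -m jog '[[[0.0008,-0.007,0,0,0,0,255],[0.0016,-0.014,0,0,0,0,255],[0.0024,-0.021,0,0,0,0,255],[0.0032,-0.028,0,0,0,0,255],[0.004,-0.035,0,0,0,0,255],[0.0048,-0.042,0,0,0,0,255],[0.0056,-0.049,0,0,0,0,255],[0.0064,-0.056,0,0,0,0,255],[0.0072,-0.063,0,0,0,0,255],[0.008,-0.07,0,0,0,0,255]]]'
python3 - <<'E'
from h import *
for n in("scene","side"): cv2.imwrite(f"pics/{n}4.png",bot.camera(n))
b=cv2.imread("pics/scene4.png");c=cv2.imread("pics/side4.png")
v=np.hstack([cv2.resize(b[170:290,210:350],(400,343),interpolation=cv2.INTER_CUBIC),cv2.resize(c[195:298,220:340],(400,343),interpolation=cv2.INTER_CUBIC)])
cv2.imwrite("pics/v6.png",v)
E
```

```text
clock: 7.78
eef_pos: [0.4972, 0.0018, 0.0713]
tool_rot: [-0.054, 0.999, 0.002, 0.002]
ft_force: [-0.6, 5.5, 6.0]
grip_width: 0.0242
```

View pics/v6.png

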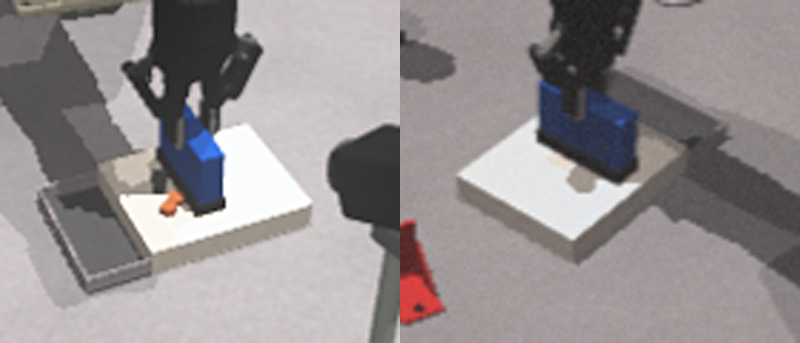

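All four chips are ahead of the foot. I continue to just past the gutter edge.

```bash
python3 -m jog '[[[0.0008,-0.0076,0,0,0,0,255],[0.0017,-0.0152,0,0,0,0,255],[0.0026,-0.0228,0,0,0,0,255],[0.0034,-0.0304,0,0,0,0,255],[0.0043,-0.038,0,0,0,0,255],[0.0052,-0.0456,0,0,0,0,255],[0.006,-0.0532,0,0,0,0,255],[0.0069,-0.0608,0,0,0,0,255],[0.0078,-0.0684,0,0,0,0,255],[0.0086,-0.0755,0,0,0,0,255]]]'
python3 -m jog '[[[0,-0.001,0,0,0,0,255],[0,-0.001,0.0,0,0,0,255],[0,-0.001,0.02,0,0,0,255],[0,-0.001,0.06,0,0,0,255],[0,-0.001,0.1,0,0,0,255],[0,-0.001,0.1,0,0,0,255]]]'
python3 - <<'E'
from h import *
for n in("scene","side","wrist"): cv2.imwrite(f"pics/{n}5.png",bot.camera(n))
b=cv2.imread("pics/scene5.png");c=cv2.imread("pics/side5.png");w=cv2.imread("pics/wrist5.png")
v=np.zeros((600,800,3),np.uint8);v[:300,:400]=cv2.resize(b[180:285,210:350],(400,300),interpolation=cv2.INTER_CUBIC);v[:300,400:]=cv2.resize(c[205:295,220:340],(400,300),interpolation=cv2.INTER_CUBIC)
v[300:,:400]=cv2.resize(w,(400,300));v[300:,400:]=cv2.resize(b[190:370,270:440],(400,300),interpolation=cv2.INTER_CUBIC)
cv2.imwrite("pics/v7.png",v)
E
```

```text
clock: 8.72
eef_pos: [0.5056, -0.0738, 0.0713]
tool_rot: [-0.054, 0.999, 0.002, 0.001]
ft_force: [-0.2, 4.9, 7.0]
grip_width: 0.0245
clock: 9.22
eef_pos: [0.5091, -0.0773, 0.1776]
tool_rot: [-0.054, 0.999, -0.002, 0.007]
ft_force: [2.2, -1.0, -0.3]
grip_width: 0.0246
```

View pics/v7.png

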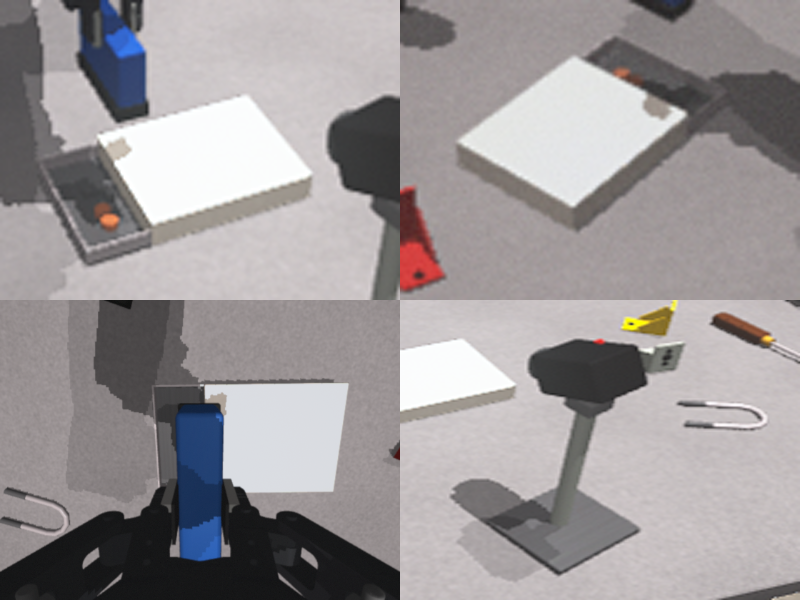

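Plate is clear, with the copper slugs visible in the gutter at crop (105,215); the beige patch is a shadow edge. Scraper goes back to the bench.

```bash
python3 -m jog '[[[-0.03,-0.231,0,0,0,0,255],[-0.03,-0.231,0,0,0,0,255],[-0.03,-0.231,0,0,0,0,255],[-0.03,-0.231,0,0,0,0,255],[-0.03,-0.231,0,0,0,0,255],[-0.03,-0.231,0,0,0,0,255],[-0.03,-0.231,-0.04,0,0,0,255],[-0.03,-0.231,-0.08,0,0,0,255],[-0.03,-0.231,-0.12,0,0,0,255],[-0.03,-0.231,-0.12,0,0,0,255]]]'
python3 -m jog '[[[0,0,-0.005,0,0,0,255],[0,0,-0.009,0,0,0,255],[0,0,-0.0095,0,0,0,255],[0,0,-0.0095,0,0,0,255]]]'
```

```text
clock: 10.2
eef_pos: [0.4695, -0.3046, 0.0417]
tool_rot: [-0.054, 0.999, 0.003, -0.005]
ft_force: [-0.1, 0.7, -2.8]
grip_width: 0.0244
clock: 10.53
eef_pos: [0.4748, -0.3064, 0.0412]
tool_rot: [-0.054, 0.999, -0.0, 0.0]
ft_force: [0.4, -0.1, -2.3]
grip_width: 0.0245
```

```bash
python3 -m jog '[[[0,0,-0.001,0,0,0,255],[0,0,-0.001,0,0,0,255]]]'
python3 -m jog '[[[0,0,0,0,0,0,200],[0,0,0,0,0,0,150],[0,0,0,0,0,0,100],[0,0,0,0,0,0,50],[0,0,0,0,0,0,0],[0,0,0,0,0,0,0],[0,0,0,0,0,0,0],[0,0,0,0,0,0,0],[0,0,0,0,0,0,0]]]'
```

```text
clock: 10.7
eef_pos: [0.4752, -0.3066, 0.0405]
tool_rot: [-0.054, 0.999, -0.001, 0.001]
ft_force: [0.3, 0.2, -1.8]
grip_width: 0.0246
clock: 11.45
eef_pos: [0.4744, -0.3063, 0.0395]
tool_rot: [-0.054, 0.999, 0.0, -0.0]
ft_force: [-0.0, -0.2, -0.2]
grip_width: 0.0856
```

```bash
python3 -m jog '[[[0,0,0.04,0,0,0,0],[0,0,0.08,0,0,0,0],[0,0,0.12,0,0,0,0],[0,0.04,0.16,0,0,0,0],[0,0.08,0.2,0,0,0,0],[0,0.12,0.24,0,0,0,0],[0,0.16,0.24,0,0,0,0],[0,0.2,0.24,0,0,0,0],[0,0.24,0.24,0,0,0,0],[0,0.28,0.24,0,0,0,0]]]'
python3 -m jog '[[[0.02,0.3,0,0,0,-10,0],[0.02,0.3,0,0,0,-10,0],[0.02,0.3,0,0,0,-10,0],[0.02,0.3,0,0,0,-10,0],[0.02,0.3,0,0,0,-10,0],[0.02,0.3,0,0,0,-10,0],[0.02,0.3,0,0,0,-10,0],[0.02,0.3,0,0,0,-10,0],[0.02,0.3,0,0,0,-10,0],[0.02,0.3,0,0,0,-10,0]]]'
python3 - <<'E'
from h import *
import pickle
m=bot.camera_model("wrist");w=bot.camera("wrist");pickle.dump(m,open("w6.pkl","wb"));cv2.imwrite("pics/wrist6.png",w)
for n in("scene","side"): cv2.imwrite(f"pics/{n}6.png",bot.camera(n))
print(bot.get_obs()['joint_pos'],np.round(m["T"],3).tolist())
b=cv2.imread("pics/scene6.png");c=cv2.imread("pics/side6.png")
v=np.zeros((600,800,3),np.uint8);v[:,:560]=cv2.resize(w,(560,600))[:,:]
v[:420,:560]=w;v[420:]=0;v[420:,:320]=cv2.resize(b[120:300,130:370],(320,180));v[:300,560:]=cv2.resize(c[115:235,175:271],(240,300),interpolation=cv2.INTER_CUBIC);v[300:,560:]=cv2.resize(b[200:360,290:386],(240,300),interpolation=cv2.INTER_CUBIC)
cv2.imwrite("pics/v8.png",v)
E
```

```text
clock: 12.28
eef_pos: [0.4747, -0.0543, 0.2798]
tool_rot: [-0.054, 0.999, -0.0, 0.001]
ft_force: [1.8, -0.2, -0.2]
grip_width: 0.0859
clock: 13.12
eef_pos: [0.4941, 0.2446, 0.2778]
tool_rot: [0.032, 0.999, -0.001, -0.0]
ft_force: [-0.2, -0.5, -1.0]
grip_width: 0.0856
[ 4.56422572e-01  3.29510154e-01  2.81604716e-01  1.52312386e+00
 -4.14589866e-04  5.24338331e-01] [[0.063, 0.964, 0.258, 0.429], [0.998, -0.061, -0.017, 0.249], [-0.0, 0.258, -0.966, 0.434], [0.0, 0.0, 0.0, 1.0]]
```

View pics/v8.png

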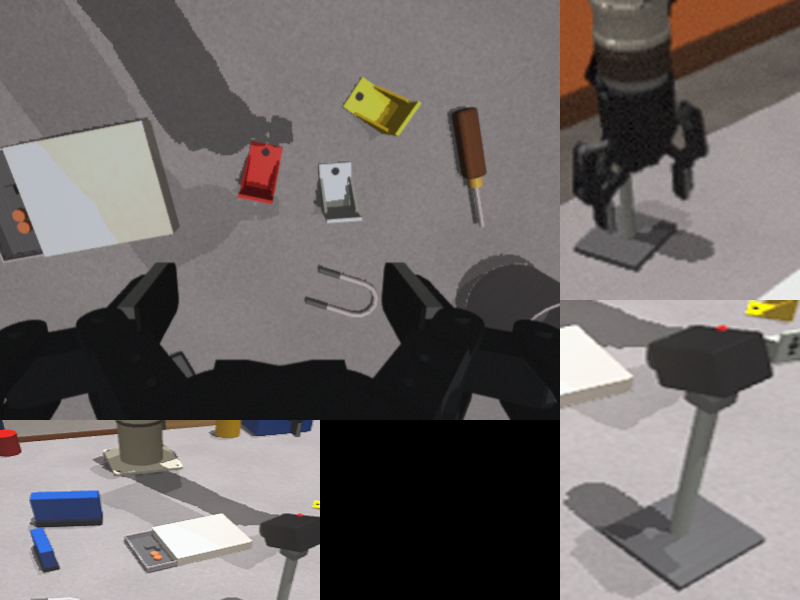

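Wrist view: zinc bracket foot edge (320,164)-(351,162), upright's top outer edge (321,221)-(361,218). Red (261,172) and yellow (382,107) look-alikes are left alone. The scraper stands upright in the scene crop at (42,548). Next I compute the bracket pose and enlarge the inspection camera in the initial pictures.

```bash
python3 - <<'E'
from h import *
import pickle
m=pickle.load(open("w6.pkl","rb"))
f=plane(m,[(320,164),(351,162)],.004);t=plane(m,[(321.5,221),(361,218)],.06)
for P in(f,t):print(np.round(P[:,:2],4).tolist(),P.mean(0)[:2],np.linalg.norm(P[1]-P[0]),np.degrees(np.arctan2(*(P[1]-P[0])[1::-1])))
d=t.mean(0)-f.mean(0);print(np.linalg.norm(d[:2]),np.degrees(np.arctan2(d[1],d[0])))
im=cv2.imread("pics/wrist6.png")
a=cv2.imread("pics/scene0.png");b=cv2.imread("pics/side0.png")
v=np.zeros((600,800,3),np.uint8)
v[:,:400]=cv2.resize(a[200:360,295:402],(400,600),interpolation=cv2.INTER_CUBIC)
v[:,400:]=cv2.resize(b[120:230,165:239],(400,600),interpolation=cv2.INTER_CUBIC)
v=cv2.convertScaleAbs(v,alpha=1.6,beta=15)
v[400:,200:400]=cv2.resize(im[150:230,305:375],(200,200),interpolation=cv2.INTER_CUBIC) if 0 else v[400:,200:400]
cv2.imwrite("pics/v9.png",v)
E
```

```text
[[0.4855, 0.296], [0.4855, 0.335]] [0.48552072 0.3154925 ] 0.038952385881494064 90.07253784806025
[[0.5433, 0.2895], [0.5426, 0.3346]] [0.54295357 0.31202287] 0.045096076938899714 90.93099761436623
0.05753755900922903 -3.4571439155268444
```

View pics/v9.png

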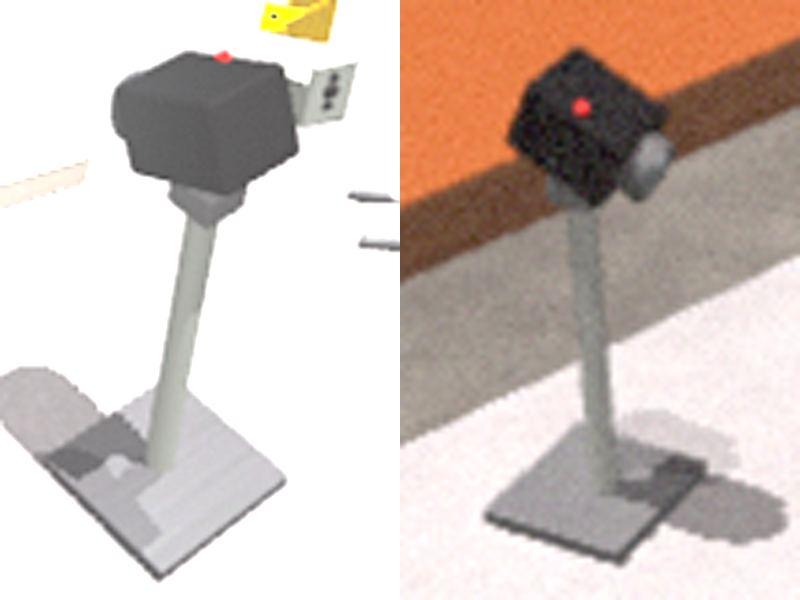

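```bash
python3 - <<'E'
from h import *
ms,md=bot.camera_model("scene"),bot.camera_model("side")
A=lambda p:np.array(p,float)/[400/107,3.75]+[295,200]
B=lambda p:(np.array(p,float)-[400,0])/[400/74,600/110]+[165,120]
sa=A([(42,458),(160,570),(285,481),(168,388)]);sb=B([(572,422),(487,513),(620,553),(708,466)])
for z in(.006,.01,.014):
  for n,m,u in(("s",ms,sa),("d",md,sb)):
    P=plane(m,u,z);print(z,n,np.round(P[:,:2],4).tolist(),np.round(1e3*np.linalg.norm(P-np.roll(P,-1,0),axis=1)),[round(float(np.degrees(np.arctan2(*(P[(i+1)%4]-P[i])[1::-1]))),1) for i in range(4)],P.mean(0)[:2])
for i,j in((0,2),(1,3),(2,0),(3,1)): pass
# match scene vs side corners by proximity
Ps=plane(ms,sa,.01);Pd=plane(md,sb,.01)
for i,p in enumerate(Ps):
    j=np.argmin(np.linalg.norm(Pd-p,axis=1));print(i,j,tri(ms,sa[i],md,sb[j]))
print('led',tri(ms,A([(223,57)])[0],md,B([(581,107)])[0]))
print('lens',plane(md,B([(655,167),(650,163),(660,172)]),.25))
E
```

```text
0.006 s [[0.7853, -0.0194], [0.8763, 0.0167], [0.844, 0.1146], [0.7589, 0.0777]] [ 98. 103.  93. 101.] [21.6, 108.3, -156.6, -74.8] [0.81613308 0.04737508]
0.006 d [[0.8803, 0.0129], [0.8375, 0.1124], [0.7478, 0.0763], [0.7814, -0.0213]] [108.  97. 103. 105.] [113.3, -158.1, -71.0, 19.1] [0.81174725 0.04505777]
0.01 s [[0.788, -0.0208], [0.8786, 0.0151], [0.8465, 0.1125], [0.7618, 0.0758]] [ 97. 103.  92. 100.] [21.6, 108.3, -156.6, -74.8] [0.81871455 0.04564869]
0.01 d [[0.8755, 0.0162], [0.8328, 0.1153], [0.7435, 0.0793], [0.7769, -0.0179]] [108.  96. 103. 104.] [113.3, -158.1, -71.0, 19.1] [0.80719458 0.04821137]
0.014 s [[0.7908, -0.0221], [0.8808, 0.0136], [0.8489, 0.1104], [0.7647, 0.0739]] [ 97. 102.  92.  99.] [21.6, 108.3, -156.6, -74.8] [0.82129601 0.0439223 ]
0.014 d [[0.8707, 0.0195], [0.8282, 0.1182], [0.7392, 0.0823], [0.7725, -0.0145]] [107.  96. 102. 104.] [113.3, -158.1, -71.0, 19.1] [0.8026419  0.05136498]
0 3 (array([ 0.78339545, -0.02053155,  0.00491957]), np.float64(0.003729696961464972))
1 0 (array([0.87752803, 0.01533531, 0.00852422]), np.float64(0.0008456168480050191))
2 1 (array([0.84145063, 0.1131513 , 0.00417827]), np.float64(0.005577886028197371))
3 2 (array([0.75396636, 0.0764544 , 0.00217696]), np.float64(0.007392641392410349))
led (array([0.78241777, 0.0574419 , 0.29418847]), np.float64(0.004457358440069284))
lens [[0.76071767 0.02097275 0.25      ]
 [0.76635555 0.02022427 0.25      ]
 [0.75420501 0.02243319 0.25      ]]
```

Camera base centre comes out at about (0.813,0.046) with yaw about 20°, but the lens ray disagrees by roughly 18 mm. I'll take one closer look with the wrist tilted towards the camera.

```bash
python3 -m jog '[[[-0.015,-0.195,0.082,0,-55,0,0],[-0.015,-0.195,0.082,0,-55,0,0],[-0.015,-0.195,0.082,0,-55,0,0],[-0.015,-0.195,0.082,0,-55,0,0],[-0.015,-0.195,0.082,0,-55,0,0],[-0.015,-0.195,0.082,0,-55,0,0],[-0.015,-0.195,0.082,0,-55,0,0],[-0.015,-0.195,0.082,0,-55,0,0],[-0.015,-0.195,0.082,0,-55,0,0],[-0.015,-0.195,0.082,0,-55,0,0]]]'
python3 - <<'E'
from h import *
import pickle
m=bot.camera_model("wrist");w=bot.camera("wrist");pickle.dump(m,open("w7.pkl","wb"));cv2.imwrite("pics/wrist7.png",w)
print(bot.get_obs()['joint_pos'],np.round(m["T"],3).tolist())
o=np.array([.814,.046,0]);c,s=np.cos(np.radians(20)),np.sin(np.radians(20));R=np.array([[c,-s,0],[s,c,0],[0,0,1]])
print(proj(m,o+np.array([[-.04,0,.25],[-.05,-.055,.008],[-.05,.055,.008],[.05,.055,.008],[.05,-.055,.008]])@R.T))
cv2.imwrite("pics/v10.png",cv2.resize(cv2.convertScaleAbs(w,alpha=1.6,beta=15),(800,600),interpolation=cv2.INTER_CUBIC))
E
```

```text
clock: 14.1
eef_pos: [0.4775, 0.0477, 0.3585]
tool_rot: [0.03, 0.887, 0.014, 0.46]
ft_force: [-0.0, -0.5, 0.9]
grip_width: 0.0855
[ 0.21793328 -0.51455802 -0.70846901  0.42730327 -0.17919987  0.19356479] [[0.039, 0.344, 0.938, 0.312], [0.998, -0.064, -0.018, 0.052], [0.054, 0.937, -0.345, 0.395], [0.0, 0.0, 0.0, 1.0]]
[[272.9328706  228.59657031]
 [234.16299086  96.26549428]
 [294.98336226  76.08653849]
 [313.33543524 111.12514881]
 [259.48099287 126.70031937]]
```

View pics/v10.png

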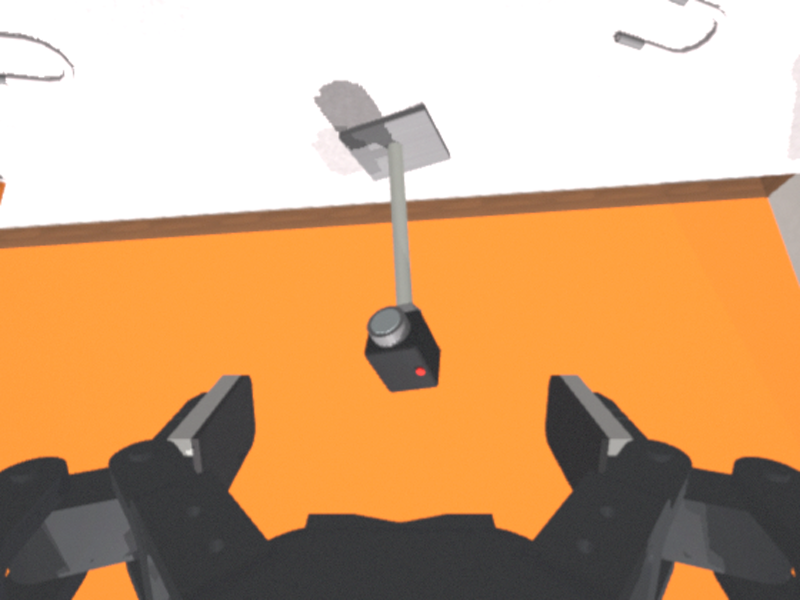

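The lens is clearly seen at wrist pixel (386,322), base corners at (340,136),(424,105),(449,155),(374,180), LED at (421,372). I combine these with the fixed-camera picks in a small least-squares fit.

```bash
cat > fit.py <<'E'
from h import *
import pickle
from scipy.optimize import least_squares
ms,md=bot.camera_model("scene"),bot.camera_model("side");mw=pickle.load(open("w7.pkl","rb"))
A=lambda p:np.array(p,float)/[400/107,3.75]+[295,200]
B=lambda p:(np.array(p,float)-[400,0])/[400/74,600/110]+[165,120]
c=np.array([[-.05,-.055],[-.05,.055],[.05,.055],[.05,-.055]])
ua=A([(42,458),(168,388),(285,481),(160,570)]);ub=B([(620,553),(487,513),(572,422),(708,466)])
ub=B([(708,466),(620,553),(487,513),(572,422)])
uw=np.array([(340,136),(424,105),(449,155),(374,180)])*.7
lw=np.array([386,322])*.7
def order(m,u):
    P=plane(m,u,.006);o=np.array([.814,.046]);r=np.radians(20);R=np.array([[np.cos(r),-np.sin(r)],[np.sin(r),np.cos(r)]])
    Q=(P[:,:2]-o)@R;return np.array([u[np.argmin(np.linalg.norm(Q-k,axis=1))] for k in c])
D=[(ms,order(ms,ua)),(md,order(md,ub)),(mw,order(mw,uw))]
def res(p,full=False,bw=1):
    x,y,t,h,bx=p[:5];R=np.array([[np.cos(t),-np.sin(t)],[np.sin(t),np.cos(t)]])
    r=[]
    for m,u in D: r.append((proj(m,np.c_[(c+[bx,0])@R.T+[x,y],np.full(4,h)])-u))
    l=np.r_[R@[-.04,0]+[x,y],.25];r.append(proj(mw,l)-lw);
    if full: return r
    return np.r_[np.vstack(r).ravel(),(h-.006)/.003,bx/FB]
for FB in(1e-4,.02):
    s=least_squares(res,[.814,.046,.35,.006,0],x_scale=[.01,.01,.1,.001,.01]);print(FB,np.round(s.x,4),np.degrees(s.x[2]),s.cost)
    for r in res(s.x,True): print(np.round(r,1).tolist())
E
python3 fit.py; python3 - <<'E'
from h import *
import pickle
ms,md=bot.camera_model("scene"),bot.camera_model("side");mw=pickle.load(open("w7.pkl","rb"))
led=np.array([421,372])*.7
print(tri(mw,led,md,(np.array((581,107))-[400,0])/[400/74,600/110]+[165,120]),tri(mw,led,ms,np.array((223,57))/[400/107,3.75]+[295,200]))
print(tri(mw,np.array([386,322])*.7,md,(np.array((651,168))-[400,0])/[400/74,600/110]+[165,120]))
E
```

```text
0.0001 [0.8132 0.0479 0.3626 0.0049 0.    ] 20.775186417222052 31.391716756133007
[[-0.7, 0.8], [-0.7, -3.8], [0.1, -1.2], [-0.5, 1.9]]
[[-0.8, -0.3], [-1.1, 1.0], [-1.6, 0.4], [-0.1, 0.5]]
[[-3.0, -0.4], [-1.3, 0.4], [0.2, 0.6], [-1.0, -0.8]]
[[3.7, 3.0]]
0.02 [0.7988 0.0434 0.3547 0.0047 0.0158] 20.324875121961007 18.673547730752414
[[-0.2, 0.6], [-0.0, -3.7], [0.6, -0.9], [-0.2, 1.9]]
[[-1.1, -0.1], [-1.6, 1.2], [-2.0, 0.4], [-0.3, 0.6]]
[[-2.2, -0.6], [-0.4, 0.6], [0.5, 0.8], [-0.7, -0.9]]
[[0.1, 0.1]]
(array([0.77508372, 0.05994596, 0.29810359]), np.float64(0.0004047471735377065)) (array([0.78470144, 0.05944226, 0.29542644]), np.float64(0.0018193360475685409))
(array([0.75434865, 0.02906092, 0.25348274]), np.float64(0.003041400809577234))
```

```bash
python3 - <<'E'
from h import *
import pickle
mw=pickle.load(open("w7.pkl","rb"))
w=cv2.imread("pics/wrist7.png");cv2.imwrite("pics/v11.png",cv2.resize(cv2.convertScaleAbs(w[195:285,240:330],alpha=2.2,beta=20),(600,600),interpolation=cv2.INTER_CUBIC))
for z,pp in((.295,[(392,390),(438,384)]),(.265,[(366,353),(409,344)])):
    P=plane(mw,np.array(pp)*.7,z);print(P,np.degrees(np.arctan2(*(P[1]-P[0])[1::-1])),np.linalg.norm(P[1]-P[0]))
E
```

```text
[[0.88035932 0.02660143 0.295     ]
 [0.85999088 0.07957748 0.295     ]] 111.03094955209146 0.05675680691308599
[[0.81732574 0.00366472 0.265     ]
 [0.79174101 0.05016656 0.265     ]] 118.81903937649443 0.05307541997025809
```

View pics/v11.png

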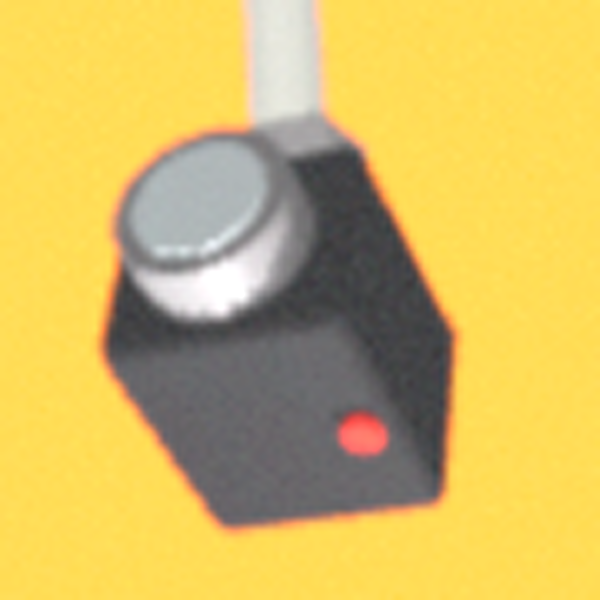

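```bash
python3 - <<'E'
from h import *
import pickle
mw=pickle.load(open("w7.pkl","rb"))
f=lambda p:np.array(p,float)/6.6667+[240,195]
for pp in([(108,355),(348,322)],[(228,527),(440,500)]):
    P=plane(mw,f(pp),.28);print(np.degrees(np.arctan2(*(P[1]-P[0])[1::-1]))-90,np.linalg.norm(P[1]-P[0]))
# side edges: vertical-plane direction (cos25 c, cos25 s, sin25)
for pp in([(108,355),(228,527)],[(348,322),(440,500)]):
    o,r=ray(mw,f(pp));n=np.cross(r[0],r[1]);n/=np.linalg.norm(n)
    y=np.radians(np.arange(0,45,.25));d=np.c_[np.cos(y)*np.cos(.4363),np.sin(y)*np.cos(.4363),np.full(len(y),np.sin(.4363))]
    print(np.degrees(y[np.argmin(abs(d@n))]))
L=np.array([.76,.0285,.25])
for yaw in(20,21):
    a=np.radians(yaw);v=L-.16*np.array([np.cos(a)*np.cos(.4363),np.sin(a)*np.cos(.4363),np.sin(.4363)]);print(yaw,v)
E
```

```text
16.31528808220797 0.05135421075632756
20.501227107345386 0.06539425939175822
20.5
18.25
20 [ 0.62373383 -0.02109683  0.18238576]
21 [ 0.62462017 -0.02346745  0.18238576]
```

View target is (0.624,-0.021,0.182) with yaw 20° (base edges and head edges agree at 16–21°). Back to the bracket with the fingers partly closed, so the red look-alike is not brushed.

```bash
python3 -m jog '[[[0.0535,0.265,-0.18,0,55,0,90],[0.0535,0.265,-0.18,0,55,0,90],[0.0535,0.265,-0.18,0,55,0,90],[0.0535,0.265,-0.18,0,55,0,90],[0.0535,0.265,-0.18,0,55,0,90],[0.0535,0.265,-0.18,0,55,0,90],[0.0535,0.265,-0.18,0,55,0,90],[0.0535,0.265,-0.18,0,55,0,90],[0.0535,0.265,-0.18,0,55,0,90],[0.0535,0.265,-0.18,0,55,0,90]]]'
python3 -m jog '[[[0,0,-0.01,0,0,0,90],[0,0,-0.01,0,0,0,90],[0,0,-0.01,0,0,0,90]]]'
python3 - <<'E'
from h import *
import pickle
m=bot.camera_model("wrist");w=bot.camera("wrist");pickle.dump(m,open("w8.pkl","wb"));cv2.imwrite("pics/wrist8.png",w)
print(bot.get_obs()['eef_pos'])
p=proj(m,[[.544,.333,.06],[.544,.293,.06],[.482,.333,.004],[.482,.293,.004]]);print(p)
# light grey mask stats
hsv=cv2.cvtColor(w,cv2.COLOR_BGR2HSV);k=cv2.inRange(hsv,(0,0,165),(180,40,255));k=cv2.morphologyEx(k,2,np.ones((3,3)))
for c in cv2.findContours(k,0,2)[0]:
    if cv2.contourArea(c)>150:
        r=cv2.minAreaRect(c);print(r,cv2.boundingRect(c),cv2.approxPolyDP(c,3,True)[:,0].tolist())
red=cv2.inRange(hsv,(0,150,60),(5,255,255))
ys,xs=np.nonzero(red);i=xs.argmax();print('red rightmost',xs[i],ys[i],plane(m,[(xs[i],ys[i])],.0),plane(m,[(xs[i],ys[i])],.06))
E
```

```text
clock: 14.98
eef_pos: [0.5352, 0.3158, 0.1726]
tool_rot: [0.033, 0.999, -0.003, -0.005]
ft_force: [0.1, -0.0, 0.5]
grip_width: 0.0551
clock: 15.23
eef_pos: [0.5334, 0.3138, 0.1736]
tool_rot: [0.033, 0.999, 0.001, 0.002]
ft_force: [-0.2, 0.3, 0.3]
grip_width: 0.0554
[0.53336434 0.31381385 0.17418803]
[[303.22709471 213.65142772]
 [254.63245466 216.77984618]
 [295.84483561 133.387586  ]
 [253.02501963 136.28676852]]
((309.0782775878906, 317.6495056152344), (60.78844451904297, 46.65021514892578), 17.35402488708496) (274, 288, 66, 54) [[290, 288], [290, 292], [330, 306], [336, 316], [335, 326], [329, 334], [318, 338], [278, 328], [274, 331], [306, 341], [331, 336], [339, 323], [335, 306], [324, 298]]
((281.98248291015625, 214.7198486328125), (5.302154541015625, 48.280799865722656), 86.42366790771484) (258, 211, 49, 8) [[306, 212], [261, 214], [258, 218], [304, 216]]
((471.1950378417969, 196.96881103515625), (52.92681884765625, 4.581725120544434), 80.90972137451172) (466, 171, 11, 53) [[466, 171], [476, 223], [470, 175]]
((276.65228271484375, 178.63197326660156), (22.300325393676758, 30.279996871948242), 85.91438293457031) (261, 167, 31, 24) [[291, 167], [261, 170], [263, 189], [290, 187]]
((28.499996185302734, 165.49996948242188), (56.99999237060547, 158.99996948242188), 0.0) (0, 86, 58, 160) [[0, 86], [0, 245], [57, 235]]
red rightmost 204 118 [[0.46258763 0.24861232 0.        ]] [[0.46338607 0.26122818 0.06      ]]
```

```bash
python3 - <<'E'
from h import *
import pickle
m=pickle.load(open("w8.pkl","rb"));w=cv2.imread("pics/wrist8.png")
P=plane(m,cv2.boxPoints(((282,214.7),(5.3+1,48.3+1),86.42)),.06);print(np.round(P,4).tolist(),P.mean(0),np.degrees(np.arctan2(*(P[1]-P[0])[1::-1])),np.degrees(np.arctan2(*(P[2]-P[1])[1::-1])))
x,y=228,110;v=cv2.resize(w[y:y+130,x:x+130],(600,600),interpolation=cv2.INTER_CUBIC);cv2.imwrite("pics/v12.png",v)
g=cv2.cvtColor(w,cv2.COLOR_BGR2GRAY)
for u in(262,270,278,286,294,302): print(u,g[206:224,u].tolist())
for u in(256,264,272,280,288): print(u,g[120:145,u].tolist())
E
```

```text
[[0.541, 0.2954, 0.06], [0.5411, 0.3357, 0.06], [0.5465, 0.3358, 0.06], [0.5464, 0.2952, 0.06]] [0.54373579 0.31554447 0.06      ] 89.88418561065606 0.856737771160238
262 [76, 70, 68, 67, 67, 68, 67, 88, 165, 195, 197, 196, 179, 150, 134, 132, 131, 130]
270 [72, 69, 69, 69, 69, 69, 81, 143, 190, 204, 206, 201, 165, 137, 133, 132, 129, 130]
278 [67, 66, 67, 66, 67, 69, 106, 176, 202, 204, 201, 181, 150, 133, 130, 129, 128, 129]
286 [70, 70, 70, 69, 68, 88, 167, 202, 206, 206, 193, 163, 142, 139, 141, 145, 147, 145]
294 [70, 69, 70, 70, 78, 133, 196, 212, 210, 207, 180, 156, 147, 144, 144, 145, 145, 145]
302 [69, 69, 69, 71, 104, 188, 217, 217, 214, 193, 162, 147, 146, 147, 147, 148, 148, 147]
256 [109, 94, 92, 94, 92, 93, 95, 95, 95, 93, 92, 92, 92, 90, 88, 88, 88, 88, 90, 92, 105, 125, 131, 130, 128]
264 [148, 149, 150, 149, 148, 148, 149, 150, 150, 151, 147, 119, 93, 89, 89, 89, 88, 89, 89, 96, 125, 140, 141, 140, 140]
272 [146, 145, 144, 141, 142, 145, 147, 149, 151, 154, 154, 153, 150, 148, 143, 137, 133, 132, 115, 123, 136, 139, 139, 139, 138]
280 [148, 148, 149, 149, 148, 147, 146, 148, 146, 147, 147, 149, 148, 148, 147, 146, 146, 147, 159, 165, 152, 142, 140, 140, 133]
288 [148, 151, 153, 153, 154, 152, 151, 149, 149, 148, 149, 147, 119, 99, 97, 96, 94, 93, 124, 139, 140, 141, 141, 141, 141]
```

```bash
python3 -m jog '[[[0,0.001,-0.04,0,0,4,90],[0,0.001,-0.08,0,0,4,90],[0,0.001,-0.12,0,0,4,90],[0,0.001,-0.149,0,0,4,90],[0,0.001,-0.149,0,0,4,90],[0,0.001,-0.149,0,0,4,90]]]'
python3 -m jog '[[[0,0,0,0,0,0,255],[0,0,0,0,0,0,255],[0,0,0,0,0,0,255],[0,0,0,0,0,0,255],[0,0,0,0,0,0,255],[0,0,0,0,0,0,255]]]'
```

```text
clock: 15.78
eef_pos: [0.5324, 0.3145, 0.023]
tool_rot: [-0.002, 1.0, 0.0, 0.0]
ft_force: [1.2, -0.2, 0.6]
grip_width: 0.0553
clock: 16.28
eef_pos: [0.5358, 0.3163, 0.0261]
tool_rot: [-0.002, 1.0, 0.002, 0.004]
ft_force: [-1.5, -2.1, 6.8]
grip_width: 0.0374
```

```bash
python3 -m jog '[[[0,0,0.03,0,0,0,255],[0,0,0.07,0,0,0,255],[0,0,0.11,0,0,0,255],[0,0,0.15,0,0,0,255],[0,0,0.17,0,-25,0,255],[0,-0.02,0.17,0,-25,0,255],[0,-0.05,0.17,0,-25,0,255],[0,-0.08,0.17,0,-25,0,255],[0,-0.08,0.17,0,-25,0,255],[0,-0.08,0.17,0,-25,0,255]]]'
python3 - <<'E'
from h import *
import pickle
m=bot.camera_model("wrist");w=bot.camera("wrist");pickle.dump(m,open("w9.pkl","wb"));cv2.imwrite("pics/wrist9.png",w)
o=bot.get_obs();print(o['eef_pos'],o['tool_rot'],o['joint_pos'],o['grip_width'])
m8=pickle.load(open("w8.pkl","rb"))
from scipy.spatial.transform import Rotation as Ro
R=Ro.from_quat(o['tool_rot']).as_matrix();p=np.array(o['eef_pos'])
# tool x = -bracket x ? print axes
print(np.round(R,3).tolist())
bx=np.cross([0,1,0],-R[:,2]);bx/=np.linalg.norm(bx);by=np.cross(-R[:,2],bx);bz=-R[:,2]
# predicted rim: local (16..20, +-20, 60), TCP at local (9,0,25.5)
q=[p+bx*(x-.009)+by*y+bz*(.06-.0255) for x in(.016,.02) for y in(-.02,.02)];print(proj(m,q))
hsv=cv2.cvtColor(w,cv2.COLOR_BGR2HSV);k=cv2.inRange(hsv,(0,0,165),(180,40,255));k=cv2.morphologyEx(k,2,np.ones((3,3)))
for c in cv2.findContours(k,0,2)[0]:
    r=cv2.minAreaRect(c)
    if cv2.contourArea(c)>100 and abs(r[0][0]-280)<60:print(r,cv2.approxPolyDP(c,3,True)[:,0].tolist())
g=cv2.cvtColor(w,cv2.COLOR_BGR2GRAY)
v=int(proj(m,[p+bx*.009+bz*.0345])[0,1])
for u in(260,280,300): print(u,v-15,g[v-15:v+18,u].tolist())
E
```

```text
clock: 17.12
eef_pos: [0.5296, 0.2327, 0.1909]
tool_rot: [-0.001, 0.977, -0.001, 0.215]
ft_force: [-0.1, 0.3, -0.9]
grip_width: 0.0373
[0.53246898 0.23473744 0.19300407] [-1.39704403e-03  9.76141992e-01  3.80491379e-04  2.17128339e-01] [ 0.53188633  0.1317868  -0.29791214  0.75704092 -0.21548329  0.48697218] 0.03773894089792379
[[-0.906, -0.003, 0.424], [-0.003, 1.0, 0.001], [-0.424, 0.0, -0.906]]
[[233.90817198 316.48246877]
 [333.95315579 316.88231014]
 [234.21087537 325.30061224]
 [333.5143926  325.69825759]]
((279.01849365234375, 312.11883544921875), (9.547985076904297, 92.04855346679688), 88.2901840209961) [[325, 310], [234, 309], [233, 313], [234, 318], [325, 315]]
((265.5, 171.0), (36.0, 55.0), 90.0) [[288, 160], [279, 153], [238, 155], [243, 188], [293, 189], [289, 173], [280, 182], [269, 180], [265, 173], [273, 161], [288, 168]]
260 306 [68, 92, 184, 216, 218, 218, 218, 218, 218, 217, 207, 174, 153, 150, 148, 147, 147, 146, 146, 145, 145, 146, 145, 143, 143, 145, 146, 143, 142, 141, 142, 144, 143]
280 306 [77, 132, 196, 218, 219, 219, 218, 218, 218, 216, 189, 157, 148, 148, 148, 147, 147, 149, 146, 146, 146, 145, 143, 143, 143, 144, 144, 144, 143, 145, 146, 144, 146]
300 306 [103, 187, 217, 219, 218, 218, 219, 219, 217, 206, 170, 148, 145, 144, 144, 144, 145, 146, 147, 145, 146, 146, 146, 149, 147, 146, 147, 146, 146, 146, 146, 146, 147]
```

```bash
python3 - <<'E'
from h import *
import pickle
from scipy.spatial.transform import Rotation as Ro
m=pickle.load(open("w9.pkl","rb"));w=cv2.imread("pics/wrist9.png");o=bot.get_obs();p=np.array(o['eef_pos']);R=Ro.from_quat(o['tool_rot']).as_matrix()
B=np.c_[-R[:,0],R[:,1],-R[:,2]]
loc=np.array([[.016,-.02,.06],[.016,.02,.06],[.02,-.02,.06],[.02,.02,.06],[-.04,-.02,.004],[-.04,.02,.004],[-.04,0,.004],[.016,0,.06],[.02,0,.06]])
f=lambda d:proj(m,p+(loc-[.009,0,.0255]-d)@B.T)
for d in([0,0,0],[.001,0,0],[0,0,.001],[0,.001,0]): print(d,np.round(f(np.array(d)),1).tolist())
g=cv2.cvtColor(w,cv2.COLOR_BGR2GRAY)
for u in(250,262,272): print(u,140,g[140:170,u].tolist())
for v in(158,184): print(v,225,g[v,225:325].tolist())
print(310,225,g[312,225:240].tolist(),g[312,318:340].tolist())
cv2.imwrite("pics/v12.png",cv2.resize(w[120:340,190:370],(490,600),interpolation=cv2.INTER_CUBIC))
E
```

```text
[0, 0, 0] [[234.0, 316.6], [334.0, 316.8], [234.3, 325.4], [333.6, 325.6], [244.6, 160.2], [322.0, 160.3], [283.3, 160.3], [284.0, 316.7], [283.9, 325.5]]
[0.001, 0, 0] [[233.9, 314.4], [334.1, 314.5], [234.2, 323.2], [333.7, 323.4], [244.5, 158.3], [322.0, 158.4], [283.3, 158.3], [284.0, 314.5], [283.9, 323.3]]
[0, 0, 0.001] [[234.3, 315.2], [333.6, 315.4], [234.6, 324.0], [333.2, 324.2], [244.8, 160.0], [321.7, 160.1], [283.3, 160.1], [283.9, 315.3], [283.9, 324.1]]
[0, 0.001, 0] [[231.5, 316.6], [331.5, 316.8], [231.8, 325.4], [331.1, 325.6], [242.6, 160.2], [320.0, 160.3], [281.3, 160.3], [281.5, 316.7], [281.4, 325.5]]
250 140 [138, 145, 146, 146, 147, 149, 149, 149, 146, 144, 144, 141, 121, 153, 176, 177, 177, 178, 178, 178, 178, 178, 178, 178, 179, 179, 178, 179, 178, 179]
262 140 [145, 147, 147, 146, 144, 144, 144, 143, 143, 143, 141, 136, 122, 155, 174, 177, 177, 177, 177, 178, 178, 178, 178, 179, 178, 178, 179, 180, 180, 180]
272 140 [144, 145, 145, 146, 146, 146, 144, 143, 140, 138, 140, 133, 127, 155, 170, 172, 172, 172, 173, 172, 172, 173, 166, 120, 63, 40, 39, 39, 38, 3
[... 473 characters left out ...]
, 145, 147, 149, 148, 147]
184 225 [146, 145, 144, 142, 142, 144, 144, 144, 142, 143, 144, 143, 142, 128, 107, 101, 113, 163, 178, 178, 179, 179, 178, 178, 179, 180, 182, 181, 181, 180, 180, 180, 181, 180, 182, 182, 183, 182, 182, 182, 180, 178, 178, 179, 179, 178, 178, 178, 176, 176, 177, 181, 181, 181, 180, 179, 179, 181, 181, 181, 182, 180, 180, 179, 179, 182, 179, 175, 172, 129, 104, 101, 100, 100, 99, 100, 100, 99, 98, 99, 100, 100, 99, 99, 98, 97, 97, 100, 105, 127, 139, 142, 146, 148, 150, 150, 152, 150, 150, 149]
310 225 [38, 25, 22, 22, 19, 20, 23, 76, 185, 213, 216, 216, 214, 214, 214] [218, 218, 218, 218, 218, 218, 218, 214, 166, 90, 34, 19, 19, 20, 21, 19, 21, 29, 29, 31, 30, 26]
```

The wrist view puts the bracket about 3–4 mm further back in the jaws than planned. I account for most of that and go to the view pose, then check with the fixed cameras.

```bash
python3 -m jog '[[[0.086,-0.257,-0.021,0,0,19,255],[0.086,-0.257,-0.021,0,0,19,255],[0.086,-0.257,-0.021,0,0,19,255],[0.086,-0.257,-0.021,0,0,19,255],[0.086,-0.257,-0.021,0,0,19,255],[0.086,-0.257,-0.021,0,0,19,255],[0.086,-0.257,-0.021,0,0,19,255],[0.086,-0.257,-0.021,0,0,19,255],[0.086,-0.257,-0.021,0,0,19,255],[0.086,-0.257,-0.021,0,0,19,255]]]'
python3 -m jog '[[[0,0,0,0,0,0,255],[0,0,0,0,0,0,255],[0,0,0,0,0,0,255],[0,0,0,0,0,0,255],[0,0,0,0,0,0,255],[0,0,0,0,0,0,255]]]'
python3 - <<'E'
from h import *
import pickle
from scipy.spatial.transform import Rotation as Ro
o=bot.get_obs();p=np.array(o['eef_pos']);R=Ro.from_quat(o['tool_rot']).as_matrix();B=np.c_[-R[:,0],R[:,1],-R[:,2]]
print(p,np.round(B,3).tolist(),'yaw',np.degrees(np.arctan2(B[1,0],B[0,0])),'pitch',np.degrees(np.arcsin(B[2,0])),'roll',np.degrees(np.arcsin(B[2,1])))
loc=np.array([[.02,0,.032],[.02,-.02,.06],[.02,.02,.06],[-.04,-.02,0],[-.04,.02,0],[.02,-.02,0],[.02,.02,0]])
P=p+(loc-[.0115,0,.026])@B.T;print('face',P[0])
for n in("scene","side","wrist"):
    m=bot.camera_model(n);im=bot.camera(n);cv2.imwrite(f"pics/{n}10.png",im);pickle.dump(m,open(f"{n}10.pkl","wb"));print(n,np.round(proj(m,P),1).tolist())
a=cv2.imread("pics/scene10.png");b=cv2.imread("pics/side10.png")
v=np.hstack([cv2.resize(a[165:285,260:380],(400,600)[:1]+(400,),interpolation=cv2.INTER_CUBIC),cv2.resize(b[145:265,200:320],(400,400),interpolation=cv2.INTER_CUBIC)])
g=np.hstack([cv2.resize(a[205:275,220:290],(200,200),interpolation=cv2.INTER_CUBIC),cv2.resize(a[220:290,140:210],(200,200),interpolation=cv2.INTER_CUBIC),cv2.resize(b[190:270,220:330],(400,200),interpolation=cv2.INTER_CUBIC)])
cv2.imwrite("pics/v13.png",cv2.convertScaleAbs(np.vstack([v,g]),alpha=1.3,beta=10))
E
```

```text
clock: 18.0
eef_pos: [0.6208, -0.0224, 0.1715]
tool_rot: [-0.162, 0.963, 0.035, 0.214]
ft_force: [-0.3, -0.2, -1.2]
grip_width: 0.0379
clock: 18.5
eef_pos: [0.6189, -0.0212, 0.1705]
tool_rot: [-0.163, 0.962, 0.035, 0.214]
ft_force: [-1.3, -0.0, -2.0]
grip_width: 0.0374
[ 0.61890246 -0.02119229  0.17051977] [[0.855, -0.33, -0.4], [0.299, 0.944, -0.138], [0.423, -0.002, 0.906]] yaw 19.29773975750222 pitch 25.011777988833455 roll -0.09763293060915368
face [ 0.62377453 -0.01947438  0.17955093]
scene [[285.6, 220.3], [275.8, 212.0], [289.5, 206.0], [268.1, 232.3], [281.0, 226.3], [282.0, 236.1], [295.3, 229.7]]
side [[251.1, 182.0], [257.4, 173.0], [251.2, 179.2], [265.7, 196.5], [259.7, 203.1], [250.6, 185.4], [244.3, 191.7]]
wrist [[279.8, 279.4], [230.2, 311.1], [329.7, 311.0], [241.7, 147.7], [317.7, 147.7], [244.8, 254.1], [314.7, 254.0]]
```

View pics/v13.png

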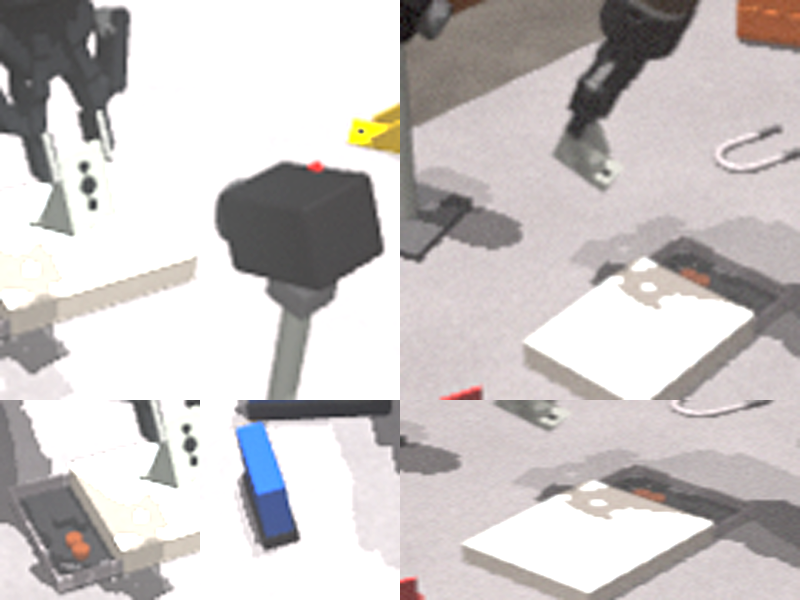

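Scene crop: drilled face upright with the hole column at (85,166),(89,186),(93,205), facing the lens. Both slugs are in the gutter, the scraper is standing and the plate is clear (its patches are shadows). Final numeric refinement follows.

```bash
python3 - <<'E'
from h import *
import pickle
ms=pickle.load(open("scene10.pkl","rb"));a=cv2.imread("pics/scene10.png");g=cv2.cvtColor(a,cv2.COLOR_BGR2GRAY)
k=(g[208:232,281:293]<110).astype(np.uint8);N,l,st,ce=cv2.connectedComponentsWithStats(k)
H=[c+[281,208] for c,s in zip(ce[1:],st[1:]) if 3<s[4]<60];print(st[1:].tolist(),np.round(H,2).tolist())
h=np.array([286.7,220.8]) if len(H)!=3 else H[1]
for z in(.178,.180,.182): print(z,plane(ms,[h],z))
# tall: chips in gutter + bystanders compare before/after
b0=cv2.imread("pics/scene0.png")
for n,(x,y,w,hh) in dict(ub1=(145,295,55,30),ub2=(385,248,45,25),awl=(400,195,45,35),oil=(70,290,40,50),red=(0,0,1,1)).items():
    print(n,np.abs(a[y:y+hh,x:x+w].astype(int)-b0[y:y+hh,x:x+w]).mean())
# dark chips: contour in gutter region from scene
G=g[225:272,222:268];print([ [int(v) for v in r[::1]] for r in G[8:40:2]])
E
```

```text
[[3, 6, 3, 3, 6], [3, 10, 5, 5, 17], [6, 17, 2, 3, 6]] [[284.83, 214.67], [286.18, 220.12], [287.5, 226.0]]
0.178 [[ 0.62185239 -0.01722279  0.178     ]]
0.18 [[ 0.62424728 -0.01812084  0.18      ]]
0.182 [[ 0.62664217 -0.01901889  0.182     ]]
ub1 6.4905050505050506
ub2 6.547555555555555
awl 6.348783068783069
oil 4.379166666666666
red 2.0
[[87, 87, 86, 86, 107, 115, 112, 123, 122, 119, 113, 108, 99, 98, 92, 89, 91, 91, 92, 93, 106, 102, 105, 114, 113, 141, 184, 192, 224, 232, 251, 254, 253, 252, 252, 252, 252, 252, 252, 252, 252, 252, 252, 252, 252, 254], [90, 95, 96, 94, 96, 95, 92, 91, 90, 91, 91, 92, 94, 94, 93, 96, 95, 96, 94, 87, 90, 80, 79, 105, 115, 113, 123, 179, 197, 194, 191, 224, 233, 252, 253, 252, 252, 252, 252, 252, 252, 252, 252, 252, 252, 252], [88, 90, 97, 94, 92, 92, 93, 94, 94, 94, 93, 90, 82, 81, 81, 78, 79, 79, 78, 79, 79, 77, 69, 69, 104, 117, 115, 117, 179, 198, 195, 196, 194, 190, 223, 252, 254, 253, 253, 252, 252, 252, 252, 252, 252, 252], [86, 87, 92, 99, 88, 80, 82, 79, 78, 78, 79, 77, 78, 78, 78, 77, 78, 80, 78, 79, 79, 80, 78, 69, 71, 91, 111, 116, 112, 
[... 1884 characters left out ...]
 78, 82, 81, 79, 72, 72, 99, 117, 117, 108, 192, 227, 189, 154, 153, 149], [173, 171, 171, 171, 171, 171, 172, 172, 172, 157, 107, 76, 83, 99, 110, 82, 65, 70, 70, 70, 78, 81, 81, 76, 78, 85, 84, 84, 79, 80, 81, 81, 82, 82, 82, 72, 72, 93, 112, 119, 117, 122, 126, 125, 126, 126], [174, 172, 172, 172, 173, 172, 174, 174, 173, 174, 180, 123, 81, 87, 98, 88, 72, 66, 66, 67, 65, 64, 64, 66, 66, 69, 72, 76, 81, 80, 81, 80, 80, 106, 118, 120, 108, 131, 125, 105, 100, 120, 128, 127, 125, 125], [174, 173, 169, 169, 172, 173, 174, 176, 143, 98, 86, 91, 86, 88, 90, 95, 86, 69, 65, 80, 84, 104, 113, 112, 102, 110, 84, 66, 65, 76, 89, 95, 99, 102, 102, 99, 95, 108, 104, 95, 96, 118, 128, 127, 126, 127]]
```

```bash
python3 -m jog '[[[0.0005,-0.002,0.0025,0,0,0.3,255],[0.0005,-0.002,0.0025,0,0,0.3,255],[0.0005,-0.002,0.0025,0,0,0.3,255],[0.0005,-0.002,0.0025,0,0,0.3,255],[0.0005,-0.002,0.0025,0,0,0.3,255],[0.0005,-0.002,0.0025,0,0,0.3,255],[0.0005,-0.002,0.0025,0,0,0.3,255],[0.0005,-0.002,0.0025,0,0,0.3,255]]]'
python3 - <<'E'
from h import *
from scipy.spatial.transform import Rotation as Ro
o=bot.get_obs();p=np.array(o['eef_pos']);R=Ro.from_quat(o['tool_rot']).as_matrix();B=np.c_[-R[:,0],R[:,1],-R[:,2]]
print('face',p+B@[.0085,0,.006],'yaw',np.degrees(np.arctan2(B[1,0],B[0,0])),'pitch',np.degrees(np.arcsin(B[2,0])),abs(o['joint_vel']).max(),o['grip_width'])
# gutter: darker-than-floor blobs in unobstructed scene6, against scene0
ms=bot.camera_model("scene")
c,s=np.cos(.115),np.sin(.115);Rz=np.array([[c,-s],[s,c]])
q=np.array([[-.062,-.09],[.062,-.09],[.062,-.14],[-.062,-.14]])@Rz.T+[.50,.0125]
poly=np.int32(np.round(proj(ms,np.c_[q,np.full(4,.004)])))
pl=np.int32(np.round(proj(ms,np.c_[np.array([[-.066,-.08],[.066,-.08],[.066,.08],[-.066,.08]])@Rz.T+[.50,.0125],np.full(4,.03)])))
for n in("scene0","scene6"):
    im=cv2.imread(f"pics/{n}.png");g=cv2.cvtColor(im,cv2.COLOR_BGR2GRAY)
    for nm,po,t in(("gutter",poly,None),("plate",pl,120)):
        M=cv2.fillPoly(np.zeros_like(g),[po],255);v=g[M>0]
        th=t or np.median(v)-22;N,_,st,ce=cv2.connectedComponentsWithStats(((g<th)&(M>0)).astype(np.uint8))
        print(n,nm,np.median(v),[(np.round(ce[i]).tolist(),int(st[i,4])) for i in range(1,N) if st[i,4]>4])
E
```

```text
clock: 19.32
eef_pos: [0.6194, -0.0239, 0.1728]
tool_rot: [-0.165, 0.962, 0.036, 0.213]
ft_force: [0.7, 0.7, -2.2]
grip_width: 0.0378
face [ 0.62430251 -0.02211976  0.18178541] yaw 19.536440085351646 pitch 24.992764809147918 0.0009791642748545554 0.03779181685996568
scene0 gutter 126.0 []
scene0 plate 251.0 [([282.0, 227.0], 13), ([268.0, 234.0], 13), ([290.0, 235.0], 6), ([276.0, 240.0], 7)]
scene6 gutter 127.0 [([244.0, 248.0], 37), ([247.0, 260.0], 8)]
scene6 plate 249.0 []
```

```bash
python3 -c "
from workcell import bot
print(bot.job_done())"
```

```text
the job is handed in; nothing more can be done
None
```

The job is handed in at about 19 s on the clock: plate wiped, scraper back on the bench, and the bracket held still in front of the inspection camera.

**Wiping:** I used the 100 mm blue scraper, not the 150 mm look-alike, and wiped once along the plate into the gutter. Afterwards the plate mask was empty. Both copper slugs are visible in the gutter. The two dark bar ends show there only as one merged dark blob, so I did not see them separately.

**Scraper:** It stands upright on the bare bench near (0.475, -0.305). It may have dropped by less than 1 mm when released.

**Bracket:** By the arm's own reading:

| | Held at | Target |
|---|---|---|
| Face middle, m | (0.624, -0.022, 0.182) | (0.624, -0.021, 0.182) |
| Yaw | 19.5° | about 20° |
| Pitch | 25.0° | 25° |

Before the last correction of about 3 mm, the drilled hole seen in the scene picture agreed with this reading to about 0.6 pixel (1–2 mm).

**Checks that disagreed:**
- **Lens position:** The camera's base is not centred on its origin. I found the lens from the wrist and side views instead, and its distance is uncertain by roughly 4 mm.
- **Bracket in the jaws:** The wrist view put the bracket 3–4 mm further back than planned and about 1.5° turned. I corrected for most of the shift and about half of the turn.
- **Side view:** It showed the bracket about 1–2 pixels off the prediction, mostly matching that camera's own bias.

**Bystanders:** The U-bolts, awl and oil bottle showed only small differences between the first and last scene pictures. The force readings stayed below about 10 N.

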